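# Move the slide carrier from the drain rail over the end stops to the drying rail

### The arm

A 7-joint arm with a two-finger parallel gripper is mounted at the origin on the work surface; the furniture and walls round the work are solid. World frame = base frame: x ahead of the robot, y to its left, z up, the work surface at z = 0. Lengths are in m, angles in rad, forces in N, time in s.
With the tool pointing down it reaches from about 0.4 to 0.925 m from the base axis. Payload 4.1 kg.
Tool frame: the origin (TCP) lies between the finger pads; the fingertips stand 17 mm ahead of it and the grasp point (between the pads) lies 2 mm behind it; z points along the fingers, y is the direction in which the jaws open and shut (so a half turn about z gives the same grasp; the last joint's range is limited). The gripper opens to 85 mm and grips with 20 to 120 N. Pads are 22 mm wide; open, the fingers measure 114 mm over their backs; the gripper's body (76 mm by 85 mm) begins 54 mm behind the grasp point. The pads swing forward as they close: fully open they stand 13 mm farther back than shut.
Start: joints at [1.047, 0.398, 0.045, 1.537, -0.019, 1.207, -0.051], TCP at [0.268, -0.592, 0.248] pointing down, gripper open.
Joint ranges: [-2.82, 2.82], [-0.49, 2.23], [-1.37, 1.46], [0, 2.46], [-1.36, 4.5], [0.23, 2], [-2.94, 2.94]. Speed limits (rad/s): [2.57, 2.57, 3.14, 3.14, 3.14, 3.14, 3.14].

### API

Orientations are given as [roll, pitch, yaw] about the fixed x, y, z axes, in that order (R = Rz(yaw) Ry(pitch) Rx(roll)).
In Python, from plant import bot gives the robot as it stands. Calls block until the motion is done:
- bot.movep(position, orientation): joint-space move of the TCP to a pose.
- bot.servo_line(position, rate=0.15, attitude=None, threshold=None): straight line of the TCP; attitude=None keeps the orientation; rate is the mean speed in m/s. With threshold (N) it stops when the force on the tool has changed by that much, and returns True; else False.
- bot.move_j(angles): joint-space move.
- bot.release() and bot.gripper_close(strength=None): open the fingers fully, or close them until they stop; strength is the grip in N (None keeps the last).
- bot.pause(seconds).
- bot.solve_ik(position, orientation): joint angles nearest the present ones, or None.
- bot.camera(name): name is "scene" or "top" or "wrist"; returns a dict with "img" (480x640x3 uint8, red, green, blue), "range_z" (480x640 float32, m along the optical axis (not along the pixel's ray), 0 where there is no reading), "fx", "fy", "cx", "cy" (pixels), "pose" (4x4, takes a point from camera to world coordinates); the wrist camera has in their place "T_tool_cam" (4x4, takes a point from camera to tool coordinates, whose origin is the TCP and whose axes are the flange's). Camera axes: x right, y down, z forward; pixel columns grow to the right and rows downward; lengths in m; the calibration is good to about 2 mm. A picture is of the moment at which its call begins: read the wrist's pose just before it.
A pose or a line that the arm cannot do raises bot.PlanningError and nothing moves.
- bot.job_done(): hands the job in, once; it reports no verdict.
Readings, each from a call of its own:
- bot.read_time(): time.
- bot.read_joint_positions(): joint angles.
- bot.read_joint_vel(): joint speeds.
- bot.read_tau(): joint torques, N m.
- bot.read_tcp_pos(): TCP position.
- bot.read_tool_rot(): TCP orientation.
- bot.read_contact_force(): force on the tool from outside, world axes, zero at the start.
- bot.read_ft_torque(): the same for the moment, N m.
- bot.read_opening(): opening from 0.0 (shut) to 1.0 (fully open).
Only numpy, scipy, OpenCV 4.12 (cv2) and the standard library are available. Lean on these libraries where they do the work, as an engineer would, in place of code of your own. Each camera call takes 0.05 s, during which the arm holds its last target. There are 200 camera calls.

### The job

The slide carrier has finished dripping: take it by its blue grip, slide it to the end of the drain rail, lift it over the red end stops onto the drying rail that follows, set it down there with its runner on the rail, and push it gently along until the sprung ball of the parking clip snaps into the notch in its runner. The slides are glass, so never force or drop it, keep it upright, and leave everything else on the bench alone. Let go of it when it is parked.

Things in the scene. Friction and masses are not known exactly. Their poses are not given: they have to be found in the camera images.
- carrier: slide carrier hanging on a rail (0.17 to 0.34 kg). Origin: on the underside of its runner, the face that rests on the rail's top, straight below its blue grip. z up, x along the rail the way it must travel. Runner: flat shoe 4 mm thick, x = -22 (tail) to +56 mm (nose); guide skirts under its edges, 24 mm apart inside, down to z = -6 mm, x = -22 to +24
- grip (a point): middle of the carrier's blue grip, 27 mm above its origin: an upright plastic tab, 26 mm along x, 12 mm thick (y), from z = 4 to 40 mm of the carrier. The place to hold: pinch it from above across y, fingertips kept above the runner
- crossbar (a point): top of the stirrup's crossbar, 34 mm below the origin. Two legs, 30 mm apart inside (y), 18 mm long (x), pass the rail on both sides and end in it: a closed loop that leaves a rail only over its free end and rises at most 28 mm above the rail's top before the crossbar meets its underside. Below hangs the basket of glass slides, 46 x 88 mm, down to z = -73 mm
- nose (a point): tip of the carrier's runner (x = +56 mm, z = 2 mm). Two black pads beside it, 10 mm high, meet end stop and buffer. Between them a 30 degree ramp rises from the tip to a ridge at x = 47 mm, z = 7.5 mm
- notch (a point): floor of the notch on top of the runner (x = +38 mm, z = 4 mm), between the ridge at x = 46 and a second ridge at x = 30 mm; the parking clip's ball belongs here
- drain_stand: fixed stand of the drain rail, where the carrier starts. Origin: on the worktop under its upright rod; z up, x along the rail from the rod to the free end. Rail: flat steel bar 20 mm wide (y), 6 mm thick, top at z = 150 mm, from the boss head (ends at x = 13) to x = 150 mm. White drip tray on the foot, up to z = 22 mm
- drain_tip (a point): middle of the drain rail's free end, at the rail's top (150, 0, 150 mm in its stand). The rail's last 5 mm carry a red end stop, as wide as the rail, standing 10 mm above its top; it yields 2 mm (1 to 9 N), then is hard. The rails, held at the rod only, flex down about 0.2 mm per newton near the end
- drying_stand: fixed stand of the drying rail, of the same build, rail section and height; its x runs from its rod to its free end, against the carrier's way. The two free ends face each other 28 to 42 mm apart, only roughly in line: up to 16 mm sideways and 0.06 rad in yaw
- drying_tip (a point): middle of the drying rail's free end, at the rail's top (199, 0, 150 mm in its stand); its last 5 mm carry the same red end stop. A parking clip (aluminium, black thumb screw) is clamped on this rail where somebody last left it: its rubber buffer faces this end, 122 to 158 mm away. That place is not tracked: feel for it, or look
- drying_land (a point): point on the drying rail's top, 33 mm in from its free end: with the carrier's origin here its tail is 6 mm clear of the end stop, and it can be lowered onto the rail; the clip is still at least 8 mm ahead of its nose
- park_ball (a joint): how far the clip's sprung ball is pushed up, m: 0 free, 0.005 on a ridge, 0.001 to 0.003 in the notch. The ball hangs from an arm over the rail, 18 mm before the buffer's face; spring 1 N free, 2.3 N at 5 mm. Passing the ramp takes 3 to 7 N. The ball drops in about when the nose meets the buffer, which yields 4 mm (1 to 10 N), then is hard
- reagent_lysis: white bottle with a blue cap, 58 mm across, 113 mm tall; a bystander, origin under its middle
- reagent_wash: white bottle with a red cap, 58 mm across, 113 mm tall; a bystander, origin under its middle
- reagent_amber: small amber bottle with a black cap, 48 mm across, 95 mm tall; a bystander, origin under its middle
- wash_bottle: wash bottle with a blue cap and a bent spout, 68 x 96 x 186 mm; a bystander, origin under its middle
- tweezers: steel tweezers, 128 mm long, lying flat; a bystander, origin under its middle
- petri_0: Petri dish, 69 mm across, 15 mm high; a bystander, origin under its middle
- steel_cup: steel cup, 72 mm across, 88 mm tall; a bystander, origin under its middle

How it is judged:
On the way, in this order (a step that is already met when the one before it is completed fails the run):
1. the carrier is off the drain rail, its stirrup past the drain rail's end stop (x of carrier in the frame of drain_stand above 0.16 m), for 0.05 s.
2. the carrier hangs on the drying rail, its runner down on the rail behind that rail's end stop (z of carrier in the frame of drying_stand between 0.146 and 0.1525 m and y of carrier in the frame of drying_stand between -0.004 and 0.004 m and angle between the x axis of carrier and the x axis of drying_stand, either way round below 0.12 rad and angle between carrier's own z axis and vertical below 0.08 rad and x of carrier in the frame of drying_stand below 0.177 m and contact force between carrier and drying_stand above 0.3 N), for 0.2 s.
3. the carrier is pushed under the parking clip, its ridge lifting the ball (value of joint park_ball above 0.0042 m), for 0.02 s.
At the end, for the whole second after the job is handed in: the carrier hangs at rest and let go on the drying rail, behind its end stop, its runner down on the rail (2.5 mm above to 4 mm below the unloaded rail's top, within 4 mm sideways), within 0.08 rad of upright, and the parking clip's ball sits in its notch (ball pushed up 0.8 to 3.2 mm) (all of step 2 and value of joint park_ball between 0.0008 and 0.0032 m and linear speed of carrier below 0.01 m/s and contact force between carrier and the arm below 0.1 N and contact force between carrier and the fingers below 0.1 N); the robot touches nothing.
It fails at once if the carrier is pressed against the drain stand with more than 20 N (contact force between carrier and drain_stand above 20 N).
It fails at once if the carrier is pressed against the drying stand, its end stop or its parking clip with more than 20 N (contact force between carrier and drying_stand above 20 N).
It fails at once if the carrier is tipped by more than 0.3 rad (angle between carrier's own z axis and vertical above 0.3 rad).
It fails at once if the carrier is dropped off the rails (height (world z) of carrier below 0.12 m).
It fails at once if a bystander (bottle, cup, tweezers or Petri dish) is pushed away or knocked over (moved by more than 20 mm) (distance of any of reagent_lysis, reagent_wash, reagent_amber, wash_bottle, tweezers, petri_0, steel_cup from where it was at the start of the episode above 0.02 m).
It also fails if it takes over 64 s, if anything falls off the work surface, if the arm or the gripper's body presses on something with over 40 N, if the wrist force passes 120 N, or if a joint passes its speed limit or range.

## Working session

There is one attempt and no reset: what is moved stays moved. The work goes in short steps, each a Python script; the robot and the scene stay as the last script left them, time stands still between calls to the robot, and variables do not carry over. Pictures are saved under pics/ and viewed, about 8 in all and at most 12, crops included, and the job is handed in when it is done.

```bash
mkdir -p pics; ls
python3 - <<'E'
from plant import bot
import cv2,numpy as np,pickle
print(bot.read_time(),bot.read_tcp_pos(),bot.read_tool_rot())
ims=[]
for n in("scene","top"):
    c=bot.camera(n); pickle.dump(c,open(n+'.pkl','wb')); cv2.imwrite(f'pics/{n}0.png',c['img'][:,:,::-1]); print(n,c['fx'],c['cx'],c['cy'],np.round(c['pose'],3).tolist())
E
```

```text
pics
0.0 [ 0.26769022 -0.59166922  0.24725576] [-3.13965045e+00  1.07128806e-04  4.24924875e-01]
scene 444.52651014544415 317.59214038368225 239.7601386182365 [[-0.676, -0.491, 0.549, -0.03], [-0.736, 0.473, -0.484, 0.395], [-0.022, -0.732, -0.681, 0.736], [0.0, 0.0, 0.0, 1.0]]
top 490.1816464920219 313.46454937708205 234.73283476294318 [[0.018, -0.998, 0.057, 0.397], [-1.0, -0.018, 0.005, -0.048], [-0.004, -0.057, -0.998, 1.193], [0.0, 0.0, 0.0, 1.0]]
```

View pics/top0.png

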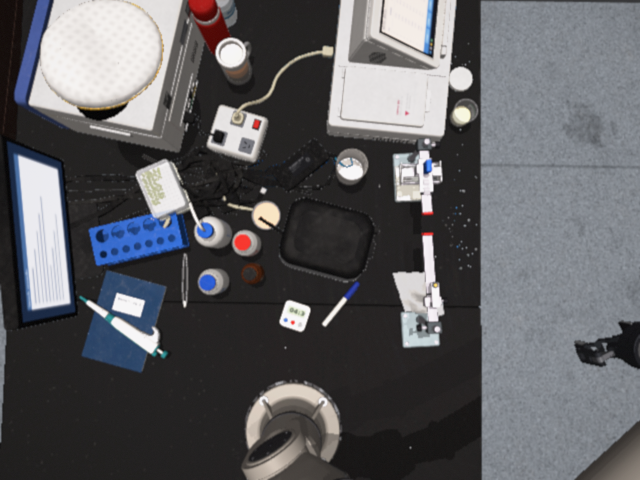

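View pics/scene0.png

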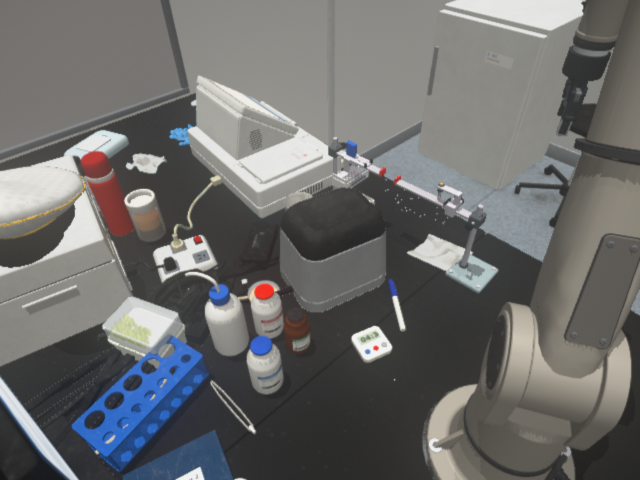

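Top view: the rails run along world x at column ~428. The blue grip is at (428,166), the red stops are at (428,213) and (428,235), and the clip is near (435,288). The carrier travels toward the robot base (−x). Next I'll measure these.

```bash
cat > h.py <<'E'
import numpy as np,cv2,pickle
from scipy.spatial.transform import Rotation as R
def ray(c,T,u,v,z):
    d=T[:3,:3]@np.stack([(np.asarray(u,float)-c['cx'])/c['fx'],(np.asarray(v,float)-c['cy'])/c['fy'],np.ones(np.shape(u))])
    s=(z-T[2,3])/d[2]; return (T[:3,3][:,None]+d*s).T if np.ndim(u) else T[:3,3]+d*s
def masks(img):
    h=cv2.cvtColor(img,cv2.COLOR_RGB2HSV)
    red=(((h[...,0]<6)|(h[...,0]>174))&(h[...,1]>150)&(h[...,2]>80))
    blue=((h[...,0]>100)&(h[...,0]<125)&(h[...,1]>140)&(h[...,2]>70))
    return red.astype(np.uint8),blue.astype(np.uint8)
def blobs(m,box=None,amin=8):
    if box: k=np.zeros_like(m);u0,v0,u1,v1=box;k[v0:v1,u0:u1]=1;m=m*k
    n,l,s,c=cv2.connectedComponentsWithStats(m)
    return [(s[i],c[i],l==i) for i in range(1,n) if s[i,4]>=amin]
E
python3 - <<'E'
from h import *
c=pickle.load(open('top.pkl','rb'));T=c['pose']
r,b=masks(c['img'])
for nm,m,z in(('red',r,.16),('blue',b,.19)):
  for s,ce,_ in blobs(m,(395,130,460,350)): print(nm,s,ce.round(1),ray(c,T,*ce,z).round(4))
# rail centreline: bright pixels per row, with depth height
for v in list(range(140,345,5)):
  row=c['range_z'][v,385:460]; u=np.arange(385,460)
  d=np.stack([(u-c['cx'])/c['fx']*row,(v-c['cy'])/c['fy']*row,row]); P=(T[:3,:3]@d).T+T[:3,3]
  k=(P[:,2]>.13)&(row>0)
  if k.any(): print(v,u[k].min(),u[k].max(),P[k].mean(0).round(3),'zmax',P[k,2].max().round(3))
im=cv2.resize(c['img'][130:350,380:480],None,fx=2.7,fy=2.7,interpolation=cv2.INTER_CUBIC)
s=pickle.load(open('scene.pkl','rb'))['img'][120:300,310:510]
s=cv2.resize(s,None,fx=2.6,fy=2.6,interpolation=cv2.INTER_CUBIC)
o=np.zeros((594,800,3),np.uint8);o[:im.shape[0],:im.shape[1]]=im;o[:s.shape[0],275:275+s.shape[1]]=s[:594,:525]
cv2.imwrite('pics/crop0.png',o[:,:,::-1])
E
```

```text
red [422 212  12   4  28] [427.5 213.6] [ 0.5047 -0.2826  0.16  ]
red [421 232  13   3  36] [427.1 233.1] [ 0.4634 -0.2819  0.16  ]
blue [424 160   8  13  81] [427.3 166.1] [ 0.6    -0.2747  0.19  ]
140 416 430 [ 0.66  -0.27   0.168] zmax 0.186
145 416 439 [ 0.652 -0.282  0.158] zmax 0.168
150 416 429 [ 0.642 -0.273  0.152] zmax 0.155
155 419 428 [ 0.632 -0.275  0.152] zmax 0.153
160 418 431 [ 0.617 -0.273  0.17 ] zmax 0.192
165 417 433 [ 0.606 -0.275  0.172] zmax 0.193
170 415 433 [ 0.596 -0.273  0.167] zmax 0.191
175 418 431 [ 0.588 -0.277  0.154] zmax 0.158
180 419 432 [ 0.577 -0.279  0.155] zmax 0.159
185 420 432 [ 0.566 -0.28   0.155] zmax 0.158
190 420 432 [ 0.555 -0.28   0.156] zmax 0.16
195 421 430 [ 0.546 -0.28   0.15 ] zmax 0.154
200 422 430 [ 0.535 -0.281  0.151] zmax 0.154
205 422 431 [ 0.524 -0.282  0.15 ] zmax 0.154
210 422 431 [ 0.513 -0.282  0.152] zmax 0.154
235 422 431 [ 0.46  -0.283  0.15 ] zmax 0.151
240 423 431 [ 0.449 -0.284  0.151] zmax 0.153
245 423 432 [ 0.439 -0.285  0.151] zmax 0.154
250 423 432 [ 0.428 -0.285  0.15 ] zmax 0.153
255 424 433 [ 0.417 -0.287  0.151] zmax 0.153
260 424 433 [ 0.407 -0.287  0.15 ] zmax 0.154
265 424 433 [ 0.396 -0.287  0.151] zmax 0.154
270 425 434 [ 0.386 -0.289  0.151] zmax 0.152
275 425 434 [ 0.375 -0.289  0.151] zmax 0.154
280 425 434 [ 0.365 -0.29   0.15 ] zmax 0.153
285 426 438 [ 0.355 -0.289  0.176] zmax 0.195
290 426 438 [ 0.345 -0.289  0.175] zmax 0.192
295 426 439 [ 0.335 -0.29   0.174] zmax 0.195
300 423 447 [ 0.324 -0.297  0.168] zmax 0.19
305 423 440 [ 0.314 -0.288  0.174] zmax 0.191
310 427 436 [ 0.302 -0.294  0.15 ] zmax 0.152
315 428 437 [ 0.291 -0.296  0.151] zmax 0.155
320 428 438 [ 0.281 -0.297  0.151] zmax 0.155
325 416 441 [ 0.271 -0.287  0.158] zmax 0.169
330 417 441 [ 0.262 -0.288  0.164] zmax 0.186
```

View pics/crop0.png

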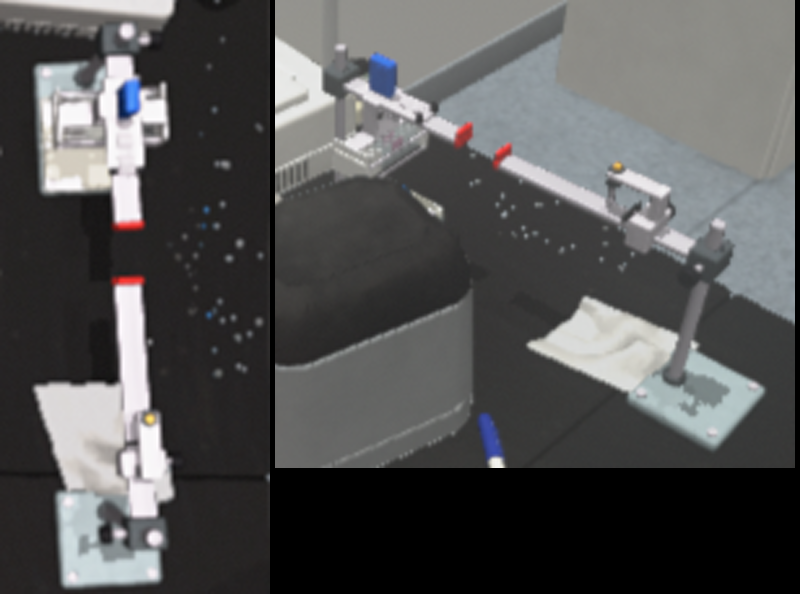

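The first crops agree with the ray-cast points: the rails are at z≈0.15, the gap is ~36 mm and the clip is at x≈0.315–0.36. I'll move above them for a wrist view.

Run:
```python
from plant import bot
from h import *
try:
    bot.movep([.50,-.281,.42],[np.pi,0,.065])
except bot.PlanningError as e: print(e)
print(bot.read_tcp_pos(),bot.read_tool_rot(),bot.read_joint_positions(),bot.read_time())
p,r=bot.read_tcp_pos(),bot.read_tool_rot()
c=bot.camera('wrist');c['p']=p;c['r']=r;pickle.dump(c,open('w1.pkl','wb'))
print(c['fx'],np.round(c['T_tool_cam'],3).tolist())
cv2.imwrite('pics/w1.png',c['img'][:,:,::-1])
```

```text
[ 0.49919927 -0.28229243  0.41937566] [3.14144162e+00 1.27859079e-03 6.28776768e-02] [ 0.50511202  0.18621058 -0.07917905  1.44730441  0.01540804  1.50971202
 -1.08157892] 1.6667
336.8622915788271 [[-0.0, -0.951, -0.309, 0.079], [1.0, -0.0, -0.001, -0.001], [0.001, -0.309, 0.951, -0.126], [0.0, 0.0, 0.0, 1.0]]
```

View pics/w1.png

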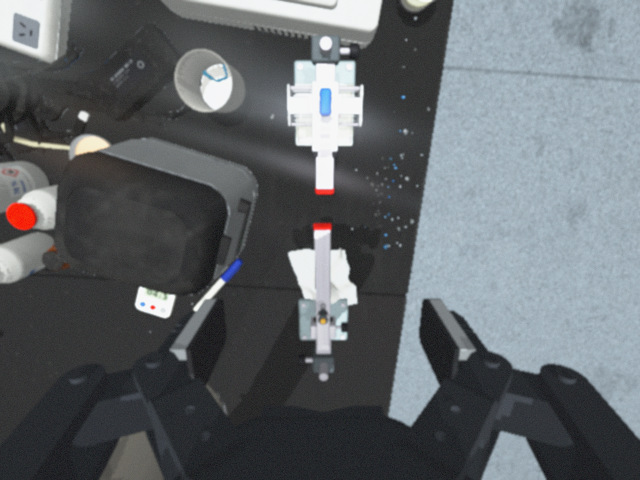

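Wrist view: the blue grip is at (325,102), the red stops at (325,191) and (322,226), the drying rail at column ~322, and the clip's yellow screw at (323,320). I'll extract the geometry from this.

```bash
cat >> h.py <<'E'
def camT(c):
    T=np.eye(4);T[:3,:3]=R.from_euler('xyz',c['r']).as_matrix();T[:3,3]=c['p'];return T@c['T_tool_cam']
def points(c,T):
    v,u=np.mgrid[:480,:640];z=c['range_z']
    P=np.stack([(u-c['cx'])/c['fx']*z,(v-c['cy'])/c['fy']*z,z],-1)@T[:3,:3].T+T[:3,3];P[z<=0]=np.nan;return P
E
cat > meas.py <<'E'
from h import *
import sys
c=pickle.load(open(sys.argv[1],'rb'));T=camT(c);P=points(c,T)
r,b=masks(c['img'])
for nm,m,z in(('red',r,.16),('blue',b,.19)):
  for s,ce,l in blobs(m,(280,0,370,400),15):
    Q=P[l];h=np.nanmax(Q[:,2]); w=ray(c,T,*ce,z)
    print(nm,s,ce.round(1),'ray',w.round(4),'depth max z',h.round(4))
    v,u=np.nonzero(l);k=ray(c,T,u,v,z); print('   ext x',k[:,0].min().round(4),k[:,0].max().round(4),'y',k[:,1].min().round(4),k[:,1].max().round(4))
    if nm=='blue':
      rc=cv2.minAreaRect(k[:,:2].astype(np.float32)*1000);print('   rect',rc)
# rail centreline: subpixel edges of depth/height step per row
L=[]
for v in range(20,400,3):
  z=P[v,:,2];k=np.nonzero((np.abs(z-.151)<.006)&(np.arange(640)>285)&(np.arange(640)<360))[0]
  if len(k)<8: continue
  a,bq=ray(c,T,k.min()-.5,v,.15),ray(c,T,k.max()+.5,v,.15)
  L.append([(a[0]+bq[0])/2,(a[1]+bq[1])/2,abs(a[1]-bq[1])])
L=np.array(L);L=L[np.abs(L[:,2]-.02)<.004]
for nm,lo,hi in(('drain',.51,.545),('drain_all',.505,.7),('dry',.375,.455)):
  k=L[(L[:,0]>lo)&(L[:,0]<hi)]
  if len(k)>3: 
    f=np.polyfit(k[:,0],k[:,1],1);print(nm,len(k),'slope',f[0].round(4),'yaw',np.arctan(f[0]).round(4),'y(.5)',np.polyval(f,.5).round(4),'w',k[:,2].mean().round(4),'res',np.std(k[:,1]-np.polyval(f,k[:,0])).round(5),'xr',k[:,0].min().round(3),k[:,0].max().round(3))
k=(P[...,2]>.155)&(P[...,0]<.42)&(P[...,0]>.2)&(abs(P[...,1]+.29)<.045)&(P[...,2]<.22)
h,e=np.histogram(P[k][:,0],np.arange(.25,.42,.005));print('clip',[(round(x,3),n) for x,n in zip(e,h) if n])
for x0 in(.35,.4,.45,.5,.55,.6): 
  k=(abs(P[...,0]-x0)<.02)&(P[...,1]>-.23)&(P[...,1]<-.13); print(x0,'side z',np.nanmax(P[k][:,2]).round(3),end=' ')
E
python3 meas.py w1.pkl
```

```text
red [315 189  20   6  94] [324.3 191.9] ray [ 0.5065 -0.2828  0.16  ] depth max z 0.1622
   ext x 0.5034 0.5104 y -0.2939 -0.2719
red [313 222  19   8 118] [321.9 225.5] ray [ 0.4659 -0.2826  0.16  ] depth max z 0.1612
   ext x 0.4609 0.4706 y -0.2936 -0.2719
blue [321  89  10  15 103] [325.2  94.7] ray [ 0.6076 -0.277   0.19  ] depth max z 0.1927
   ext x 0.6003 0.6129 y -0.2816 -0.2727
   rect ((606.4354248046875, -277.38720703125), (12.680145263671875, 8.777324676513672), 3.5091190338134766)
drain 10 slope 0.0479 yaw 0.0479 y(.5) -0.2829 w 0.0207 res 0.00017 xr 0.513 0.544
drain_all 20 slope -0.0318 yaw -0.0318 y(.5) -0.2801 w 0.0204 res 0.00756 xr 0.509 0.659
dry 20 slope 0.065 yaw 0.0649 y(.5) -0.281 w 0.0202 res 0.00013 xr 0.376 0.453
clip [(np.float64(0.255), np.int64(30)), (np.float64(0.26), np.int64(58)), (np.float64(0.265), np.int64(92)), (np.float64(0.27), np.int64(147)), (np.float64(0.275), np.int64(104)), (np.float64(0.28), np.int64(10)), (np.float64(0.31), np.int64(40)), (np.float64(0.315), np.int64(87)), (np.float64(0.32), np.int64(104)), (np.float64(0.325), np.int64(103)), (np.float64(0.33), np.int64(80)), (np.float64(0.335), np.int64(70)), (np.float64(0.34), np.int64(47)), (np.float64(0.345), np.int64(44)), (np.float64(0.35), np.int64(33)), (np.float64(0.355), np.int64(78)), (np.float64(0.36), np.int64(91))]
0.35 side z 0.163 0.4 side z 0.197 0.45 side z 0.199 0.5 side z 0.497 0.55 side z 0.004 0.6 side z 0.09
```

```bash
python3 - <<'E'
from plant import bot
from h import *
bot.servo_line([.53,-.279,.30],.12,[np.pi,0,.05]); bot.pause(.3)
p,r=bot.read_tcp_pos(),bot.read_tool_rot()
c=bot.camera('wrist');c['p']=p;c['r']=r;pickle.dump(c,open('w2.pkl','wb'))
print(p,r,bot.read_contact_force(),bot.read_time())
T=camT(c);P=points(c,T);img=c['img'].astype(int)
m=((img[...,2]-img[...,0]>35)&(P[...,2]>.155)&(abs(P[...,1]+.277)<.03)).astype(np.uint8)
for s,ce,l in blobs(m,None,30):
  Q=P[l];top=Q[Q[:,2]>.187];v,u=np.nonzero(l&(P[...,2]>.187));k=ray(c,T,u,v,.19)
  print(s,ce,'zmax',np.nanmax(Q[:,2]),'top',len(top),'ext',k.min(0).round(4),k.max(0).round(4),cv2.minAreaRect(k[:,:2].astype(np.float32)*1000))
cv2.imwrite('pics/w2.png',c['img'][:,:,::-1])
E
python3 meas.py w2.pkl | grep -v clip
```

```text
[ 0.53008502 -0.2790902   0.30045921] [ 3.14121712e+00 -6.90856186e-04  4.99015011e-02] [0.14324906 0.91079114 0.24078413] 3.25
[318 119  18  39 651] [326.79723502 137.86328725] zmax 0.19239425451102152 top 635 ext [ 0.5894 -0.2835  0.19  ] [ 0.6143 -0.2716  0.19  ] ((601.852294921875, -277.5224609375), (24.660640716552734, 10.951896667480469), 2.830909013748169)
red [313 248  27  10 221] [326.6 252.8] ray [ 0.508  -0.2826  0.16  ] depth max z 0.1618
   ext x 0.5038 0.5128 y -0.2931 -0.2709
red [312 290  25  13 284] [324.  295.5] ray [ 0.4676 -0.2825  0.16  ] depth max z 0.1617
   ext x 0.4608 0.4734 y -0.2932 -0.2717
blue [319 128  16  29 360] [326.5 144. ] ray [ 0.5981 -0.2774  0.19  ] depth max z 0.1923
   ext x 0.59 0.6083 y -0.2827 -0.272
   rect ((599.3270263671875, -277.30419921875), (18.297183990478516, 10.254451751708984), 2.829575300216675)
drain 13 slope 0.0694 yaw 0.0693 y(.5) -0.2838 w 0.0199 res 0.00012 xr 0.511 0.543
drain_all 22 slope 0.0579 yaw 0.0579 y(.5) -0.2835 w 0.02 res 0.00016 xr 0.509 0.641
dry 24 slope 0.0647 yaw 0.0646 y(.5) -0.2808 w 0.0198 res 0.00014 xr 0.375 0.453
0.35 side z 0.012 0.4 side z 0.085 0.45 side z 0.199 0.5 side z 0.364 0.55 side z 0.379 0.6 side z 0.091
```

View pics/w2.png

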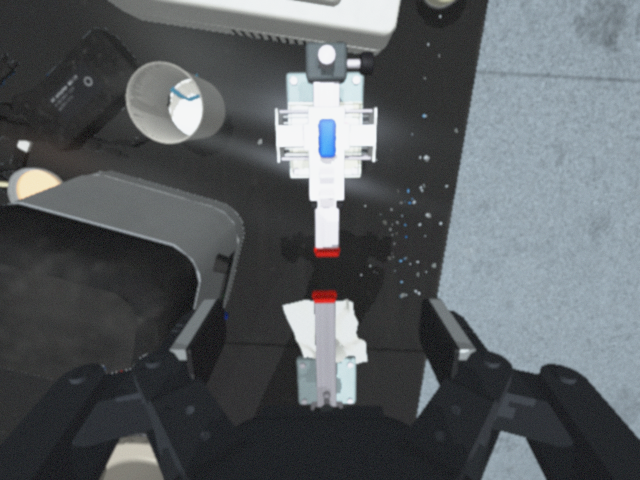

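Grip centre is (0.602,−0.2775), on the drain line (yaw 0.058). The free ends are at x≈0.504 and 0.468, a 36 mm gap, and the drying line is y=−0.2808+0.0648(x−0.5). Grasping now.

Run:
```python
from plant import bot
from h import *
for q in([.602,-.2775,.178],[.435,-.285,.2],[.38,-.2886,.178]): print(bot.solve_ik(q,[np.pi,0,.06]) is not None)
bot.servo_line([.602,-.2775,.24],.12,[np.pi,0,.058])
f0=bot.read_contact_force()
print('stop',bot.servo_line([.602,-.2775,.179],.05,threshold=5)); bot.pause(.2)
print(bot.read_tcp_pos(),bot.read_contact_force()-f0)
bot.gripper_close(40);bot.pause(.2)
print(bot.read_tcp_pos(),bot.read_tool_rot(),bot.read_contact_force()-f0,bot.read_opening(),bot.read_time())
```

```text
True
True
True
stop False
[ 0.60215964 -0.27754538  0.17931807] [-0.18576076  0.64328691 -0.44136502]
[ 0.60205111 -0.27772929  0.17911734] [ 3.14121403e+00 -2.04581319e-04  5.78622335e-02] [ 0.69580504 -1.27832727  0.43392232] 0.1345554258767781 6.6083
```

Run:
```python
from plant import bot
from h import *
def go(x,z,s=.06,th=None,line='drain',yaw=None):
    y=-.2777+.058*(x-.602)
    r=bot.servo_line([x,y,z],s,[np.pi,0,.058],threshold=th);bot.pause(.15)
    print(r,bot.read_tcp_pos().round(4),bot.read_contact_force().round(2),bot.read_time())
    return r
print(bot.read_contact_force())
if not go(.575,.179,.05,8):
    if not go(.575,.201,.04,10):
        p,r=bot.read_tcp_pos(),bot.read_tool_rot()
        c=bot.camera('wrist');c['p']=p;c['r']=r;pickle.dump(c,open('w3.pkl','wb'));cv2.imwrite('pics/w3.png',c['img'][:,:,::-1])
c=bot.camera('scene');a=c['img'][120:300,310:510]
cv2.imwrite('pics/s3.png',cv2.resize(a,None,fx=2.6,fy=2.6,interpolation=cv2.INTER_CUBIC)[:,:,::-1])
```

```text
[ 1.12823029 -2.06508233  0.48353905]
False [ 0.5744 -0.2796  0.179 ] [-2.3  -0.18  2.65] 7.45
False [ 0.5748 -0.2792  0.2006] [-0.05 -0.5  -1.47] 8.3
```

View pics/s3.png

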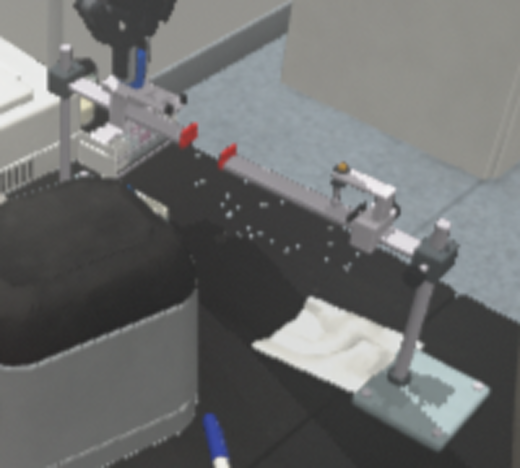

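View pics/w3.png

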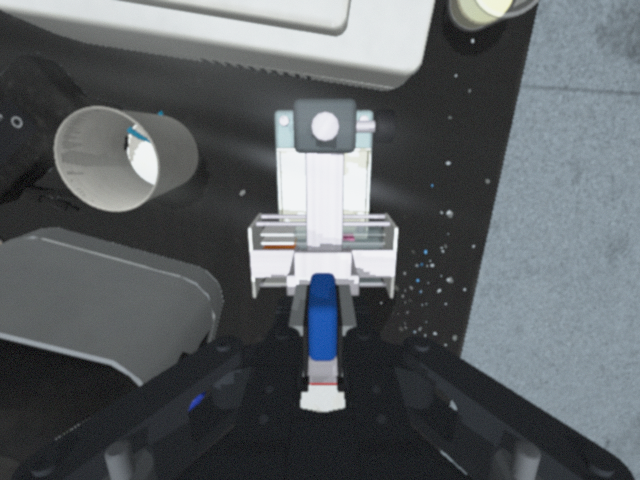

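The scene and wrist views show the carrier lifted, with its runner above the rail and upright. The grip is at (322,315) and the nose at (323,395). I'll check pitch from the depth before travelling.

Run:
```python
from h import *
c=pickle.load(open('w3.pkl','rb'));T=camT(c);P=points(c,T)
for v in (160,180,200,220,235,250,256,262,268,350,370,378,384,390,396,402,406):
  o=[P[v,u].round(4).tolist() for u in((312,323,334) if v<275 else (315,323,330))];print(v,o)
```

```text
160 [[0.6372, -0.269, 0.1506], [0.6376, -0.2747, 0.1509], [0.6378, -0.2803, 0.1499]]
180 [[0.6271, -0.2695, 0.1513], [0.6273, -0.2753, 0.1504], [0.6278, -0.2809, 0.1515]]
200 [[0.6164, -0.27, 0.1506], [0.6167, -0.2759, 0.1502], [0.6168, -0.2818, 0.1494]]
220 [[0.6054, -0.2706, 0.1505], [0.6058, -0.2765, 0.1507], [0.606, -0.2825, 0.1504]]
235 [[0.597, -0.271, 0.1511], [0.5972, -0.277, 0.1504], [0.5973, -0.2831, 0.1499]]
250 [[0.5965, -0.2717, 0.1732], [0.597, -0.277, 0.1737], [0.5973, -0.2823, 0.1737]]
256 [[0.5946, -0.2718, 0.1761], [0.5945, -0.2771, 0.1751], [0.5953, -0.2824, 0.1766]]
262 [[0.5916, -0.272, 0.1766], [0.5915, -0.2773, 0.1756], [0.5918, -0.2826, 0.1756]]
268 [[0.5884, -0.2722, 0.1765], [0.5879, -0.2775, 0.1745], [0.589, -0.2828, 0.1763]]
350 [[0.5685, -0.2754, 0.2125], [0.5675, -0.2787, 0.2109], [0.5683, -0.2815, 0.2117]]
370 [[0.5299, -0.2766, 0.1777], [0.5315, -0.2808, 0.1794], [0.5309, -0.2846, 0.1783]]
378 [[0.5244, -0.2769, 0.1773], [0.5255, -0.2812, 0.1783], [0.525, -0.285, 0.1775]]
384 [[0.5054, -0.2775, 0.1605], [0.5062, -0.2823, 0.1611], [0.5052, -0.2866, 0.1597]]
390 [[0.3597, -0.2816, 0.007], [0.358, -0.2911, 0.0046], [0.3587, -0.2993, 0.0048]]
396 [[0.3502, -0.282, 0.0062], [0.3487, -0.2916, 0.004], [0.3488, -0.3, 0.0036]]
402 [[0.3403, -0.2825, 0.0052], [0.3424, -0.292, 0.0067], [0.3438, -0.3002, 0.0077]]
406 [[0.3321, -0.2829, 0.003], [0.3393, -0.2922, 0.0096], [0.34, -0.3004, 0.0098]]
```

The carrier is level (runner top 0.176 at tail and nose), lifted 22 mm and centred. Crossing the gap.

```bash
cat > m.py <<'E'
from plant import bot
from h import *
ydry=lambda x:-.2808+.0648*(x-.5)
def go(x,y,z,yaw,s=.06,th=None):
    r=bot.servo_line([x,y,z],s,[np.pi,0,yaw],threshold=th);bot.pause(.15)
    print(r,bot.read_tcp_pos().round(4),bot.read_tool_rot().round(4),bot.read_contact_force().round(2),bot.read_time())
    return r
def snap(n,name='wrist'):
    p,r=bot.read_tcp_pos(),bot.read_tool_rot();c=bot.camera(name);c['p']=p;c['r']=r
    pickle.dump(c,open(n+'.pkl','wb'));cv2.imwrite(f'pics/{n}.png',c['img'][:,:,::-1]);return c
E
python3 - <<'E'
from m import *
ok=not go(.486,-.2843,.201,.058,.07,8)
ok=ok and not go(.486,ydry(.486),.201,.0648,.03,8)
ok=ok and not go(.435,ydry(.435),.201,.0648,.05,8)
snap('w4');snap('s4','scene')
E
python3 - <<'E'
import cv2,numpy as np
a=cv2.imread('pics/w4.png');s=cv2.imread('pics/s4.png')[120:300,310:510]
a=a[150:450,200:450]
o=np.zeros((540,800,3),np.uint8);a=cv2.resize(a,None,fx=1.6,fy=1.6);s=cv2.resize(s,None,fx=2,fy=2)
o[:a.shape[0],:400]=a;o[:360,400:800]=s;cv2.imwrite('pics/c4.png',o)
E
```

```text
False [ 0.4863 -0.2842  0.2009] [-3.1415 -0.      0.0584] [-0.94 -0.78 -2.39] 9.975
False [ 0.486  -0.2817  0.201 ] [3.1415 0.     0.0649] [-0.39 -0.22 -1.91] 10.375
False [ 0.4353 -0.2849  0.201 ] [-3.1415e+00 -1.0000e-04  6.5200e-02] [-0.5  -0.4  -2.54] 11.7
```

View pics/c4.png

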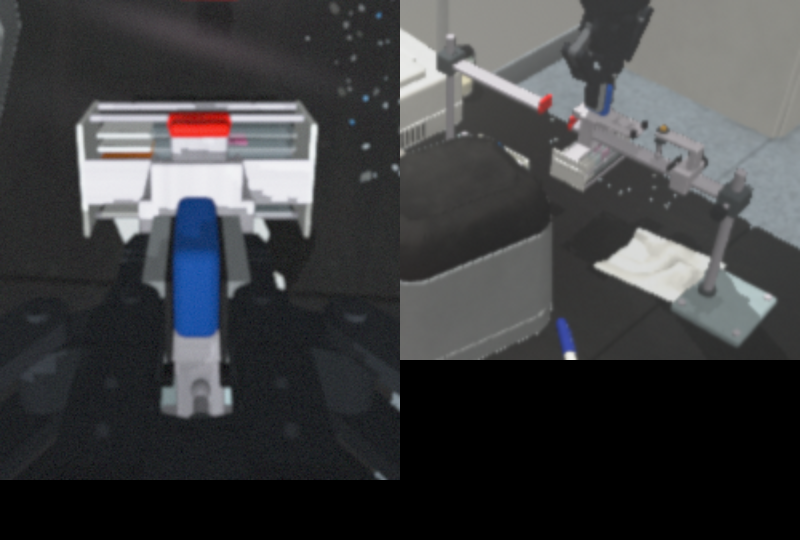

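The carrier is over the drying rail, and its tail is just past the red stop (crop (199,125)). I'll measure the lateral offset between runner and stop, then lower it.

Run:
```python
from h import *
c=pickle.load(open('w4.pkl','rb'));T=camT(c);P=points(c,T)
r,b=masks(c['img'])
for s,ce,l in blobs(r,(250,200,400,280),20):
  v,u=np.nonzero(l);k=ray(c,T,u,v,.16);print(s,'stop x',k[:,0].min().round(4),k[:,0].max().round(4),'y',k[:,1].min().round(4),k[:,1].max().round(4),np.nanmax(P[l][:,2]))
for v in range(234,276,4):
  z=P[v,:,2];k=np.nonzero((z>.140)&(np.arange(640)>260)&(np.arange(640)<390))[0]
  print(v,[(k[0]+0),k[-1]],P[v,k[0]].round(4),P[v,k[-1]].round(4),P[v,322].round(4))
```

```text
[305 220  39  15 564] stop x 0.4607 0.4694 y -0.2926 -0.2728 0.16225683720087367
234 [np.int64(307), np.int64(342)] [ 0.4607 -0.274   0.1601] [ 0.4619 -0.2922  0.16  ] [ 0.4613 -0.2818  0.1603]
238 [np.int64(307), np.int64(342)] [ 0.4549 -0.2739  0.1493] [ 0.4563 -0.2933  0.1495] [ 0.4559 -0.2822  0.1505]
242 [np.int64(307), np.int64(342)] [ 0.4524 -0.274   0.1487] [ 0.4537 -0.2935  0.1488] [ 0.4535 -0.2823  0.1504]
246 [np.int64(296), np.int64(350)] [ 0.4566 -0.2691  0.1681] [ 0.4582 -0.2962  0.1674] [ 0.4509 -0.2825  0.1496]
250 [np.int64(295), np.int64(355)] [ 0.4565 -0.269   0.1736] [ 0.4463 -0.3023  0.1402] [ 0.4575 -0.2821  0.1739]
254 [np.int64(293), np.int64(352)] [ 0.4431 -0.2661  0.1447] [ 0.4456 -0.3002  0.1453] [ 0.4564 -0.2822  0.1765]
258 [np.int64(292), np.int64(389)] [ 0.4433 -0.2661  0.1515] [ 0.4425 -0.3231  0.1401] [ 0.4546 -0.2823  0.177 ]
262 [np.int64(291), np.int64(354)] [ 0.4427 -0.266   0.1559] [ 0.4461 -0.3001  0.1586] [ 0.4521 -0.2825  0.176 ]
266 [np.int64(291), np.int64(355)] [ 0.4436 -0.2666  0.1636] [ 0.4453 -0.3004  0.1622] [ 0.45   -0.2826  0.176 ]
270 [np.int64(290), np.int64(356)] [ 0.4433 -0.2665  0.168 ] [ 0.4459 -0.3002  0.169 ] [ 0.448  -0.2827  0.1762]
274 [np.int64(287), np.int64(358)] [ 0.4442 -0.2657  0.175 ] [ 0.4462 -0.3007  0.1745] [ 0.4485 -0.2827  0.182 ]
```

The carrier sits ~1.1 mm to +y of the rail and its tail clears the stop by ~4 mm. I'll shift −1.1 mm in y and −3 mm in x, then lower gently.

Run:
```python
from m import *
x=.432;y=ydry(x)-.0011
go(x,y,.201,.0648,.03,8)
go(x,y,.184,.0648,.03,4)
f0=bot.read_contact_force();r=go(x,y,.1785,.0648,.012,4);print(bot.read_contact_force()-f0,bot.read_ft_torque())
c=snap('w5');T=camT(c);P=points(c,T)
r,b=masks(c['img'])
for v in range(180,290,6):
  z=P[v,:,2];k=np.nonzero((z>.143)&(np.arange(640)>260)&(np.arange(640)<390))[0]
  if len(k): print(v,[k[0],k[-1]],P[v,k[0]].round(4),P[v,k[-1]].round(4),P[v,322].round(4))
```

```text
False [ 0.432  -0.2863  0.201 ] [-3.1416 -0.      0.0648] [-0.36  0.31 -1.08] 12.2083
False [ 0.4322 -0.2864  0.1842] [ 3.1413e+00 -5.0000e-04  6.4800e-02] [-0.07  0.64 -0.86] 13.075
False [ 0.432  -0.2863  0.1786] [ 3.1416 -0.      0.0648] [-1.67 -0.25 -0.03] 13.8333
[-1.59834365 -0.89202719  0.82998989] [0.14304785 0.16028606 0.00685956]
228 [np.int64(300), np.int64(344)] [ 0.4635 -0.2722  0.148 ] [ 0.4655 -0.2934  0.15  ] [ 0.4649 -0.2828  0.1502]
234 [np.int64(300), np.int64(344)] [ 0.4611 -0.2724  0.1501] [ 0.4624 -0.2936  0.1497] [ 0.4647 -0.2828  0.1591]
240 [np.int64(301), np.int64(343)] [ 0.4612 -0.2735  0.159 ] [ 0.4624 -0.2926  0.1591] [ 0.4621 -0.283   0.1599]
246 [np.int64(296), np.int64(350)] [ 0.4537 -0.2706  0.147 ] [ 0.4548 -0.2976  0.1451] [ 0.4557 -0.2834  0.15  ]
252 [np.int64(294), np.int64(351)] [ 0.4525 -0.27    0.1522] [ 0.4545 -0.2975  0.1528] [ 0.4542 -0.2835  0.1543]
258 [np.int64(294), np.int64(351)] [ 0.4496 -0.2702  0.1529] [ 0.4521 -0.2976  0.1546] [ 0.4509 -0.2837  0.1539]
264 [np.int64(294), np.int64(351)] [ 0.4466 -0.2703  0.1531] [ 0.4484 -0.298   0.1532] [ 0.4484 -0.2839  0.1554]
270 [np.int64(290), np.int64(356)] [ 0.4399 -0.2679  0.1456] [ 0.4418 -0.3019  0.1448] [ 0.4447 -0.2841  0.154 ]
276 [np.int64(287), np.int64(359)] [ 0.4402 -0.2672  0.1535] [ 0.4421 -0.3026  0.1527] [ 0.4449 -0.2841  0.1613]
282 [np.int64(287), np.int64(358)] [ 0.4369 -0.2673  0.1534] [ 0.4394 -0.3022  0.154 ] [ 0.4453 -0.2841  0.1685]
288 [np.int64(287), np.int64(358)] [ 0.4339 -0.2674  0.1541] [ 0.4361 -0.3026  0.1539] [ 0.4452 -0.2841  0.1742]
```

Seated: runner top is at 0.154 and centred to 0.1 mm. I'll release and regrip so it rests with its full weight, then push in small steps while logging force.

Run:
```python
from m import *
bot.release();bot.pause(.4);print(bot.read_contact_force(),bot.read_tcp_pos())
f00=bot.read_contact_force()
bot.gripper_close(40);bot.pause(.2)
print(bot.read_contact_force(),bot.read_opening(),bot.read_time())
u=np.array([np.cos(.0648),np.sin(.0648)])
x0,y0=.432,ydry(.432)-.0011
fs=[];i=0
for i in range(1,46):
    d=i*.001
    bot.servo_line([x0-d*u[0],y0-d*u[1],.1786],.02,[np.pi,0,.0648]);bot.pause(.03)
    f=np.mean([bot.read_contact_force() for _ in range(3)],0)-f00
    ax=f[:2]@u; fs.append(ax); p=bot.read_tcp_pos()
    print(i,(p[0]).round(4),ax.round(2),f[2].round(2))
    if abs(ax)>7.5: print('stop');break
print(bot.read_time())
```

```text
[ 0.65373577  0.13233826 -0.25364459] [ 0.43201295 -0.28626353  0.17848823]
[0.13350198 0.65519218 0.31513067] 0.13437402521138692 15.85
1 0.4314 0.74 0.74
2 0.43 0.41 0.85
3 0.4289 0.38 -0.28
4 0.4279 0.23 1.51
5 0.4269 0.06 0.33
6 0.4259 0.2 0.44
7 0.4249 -0.43 1.65
8 0.4239 1.28 0.64
9 0.4229 1.02 1.11
10 0.4219 0.55 2.12
11 0.4209 -0.02 0.38
12 0.4199 1.29 1.12
13 0.4189 1.13 1.09
14 0.4179 0.3 0.69
15 0.4169 0.56 1.09
16 0.416 1.66 1.54
17 0.4149 0.64 0.97
18 0.4139 2.11 1.67
19 0.413 1.69 2.1
20 0.4122 1.95 0.68
21 0.4115 2.91 0.64
22 0.4103 2.73 1.46
23 0.4091 4.57 1.48
24 0.4082 4.49 2.04
25 0.4073 3.13 1.46
26 0.4063 4.16 2.25
27 0.4053 4.12 2.92
28 0.4041 3.51 1.4
29 0.403 3.35 2.23
30 0.4018 2.93 3.47
31 0.4009 3.26 3.23
32 0.3998 3.43 2.46
33 0.3988 2.71 3.2
34 0.3979 3.14 3.17
35 0.3969 3.05 3.42
36 0.396 2.06 3.19
37 0.3949 2.63 2.79
38 0.3942 3.11 4.07
39 0.3937 3.71 2.91
40 0.3932 4.29 2.95
41 0.3928 6.21 1.82
42 0.3923 6.87 1.59
43 0.3917 7.52 1.05
stop
28.0333
```

Run:
```python
from m import *
w=snap('w6');s=snap('s6','scene')
a=cv2.resize(w['img'][180:440,220:430],(420,520),interpolation=cv2.INTER_CUBIC)
b=cv2.resize(s['img'][165:255,390:485],(380,360),interpolation=cv2.INTER_CUBIC)
o=np.zeros((520,800,3),np.uint8);o[:,:420]=a;o[:360,420:]=b;cv2.imwrite('pics/c6.png',o[:,:,::-1])
P=points(w,camT(w))
print(P[258,322],P[266,322]); print(bot.read_contact_force(),bot.read_tcp_pos())
```

```text
[ 0.41051982 -0.28626964  0.15398189] [ 0.4067465  -0.28651617  0.15492628]
[7.46129594 0.76036049 1.35846851] [ 0.39168994 -0.28882633  0.17916019]
```

View pics/c6.png

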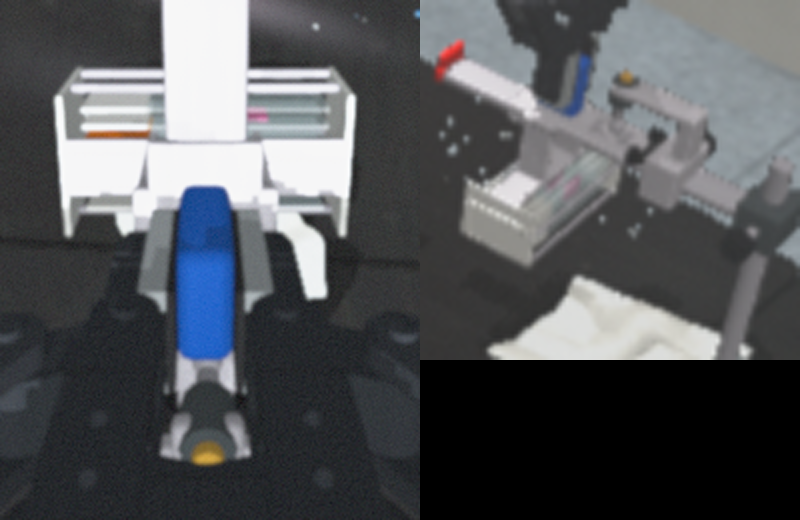

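Run:
```python
from m import *
for n in('w6','w1'):
    w=pickle.load(open(n+'.pkl','rb'));T=camT(w);P=points(w,T)
    h=cv2.cvtColor(w['img'],cv2.COLOR_RGB2HSV);m=((h[...,0]>14)&(h[...,0]<30)&(h[...,1]>120)&(h[...,2]>100)).astype(np.uint8)
    for s,ce,l in blobs(m,(290,280,360,440),3):
        q=np.nanmedian(P[l],0); print(n,s,ce.round(1),'depth',q.round(4),'ray',ray(w,T,*ce,q[2]).round(4),'zmax',np.nanmax(P[l][:,2]).round(4))
        if n=='w6':
            v0=int(ce[1])
            for v in range(v0-50,v0+10,4): print(v,P[v,int(ce[0])].round(4),w['img'][v,int(ce[0])])
s=pickle.load(open('s6.pkl','rb'));T=s['pose']
for n in('s3','s4','s6'):
    try: s=pickle.load(open(n+'.pkl','rb'))
    except Exception: continue
    h=cv2.cvtColor(s['img'],cv2.COLOR_RGB2HSV);m=((h[...,0]>12)&(h[...,0]<30)&(h[...,1]>110)&(h[...,2]>80)).astype(np.uint8)
    P=points(s,s['pose'])
    for st,ce,l in blobs(m,(420,150,485,200),2): print(n,st,ce,np.nanmedian(P[l],0).round(4))
```

```text
w6 [316 401  16  12 142] [323.4 406.8] depth [ 0.3592 -0.2899  0.1929] ray [ 0.3589 -0.2902  0.1929] zmax 0.2386
356 [ 0.3823 -0.2885  0.1905] [ 26  97 198]
360 [ 0.3584 -0.2902  0.1621] [132 140 174]
364 [ 0.3597 -0.2901  0.1668] [113 113 118]
368 [ 0.3592 -0.2901  0.1691] [101 102 108]
372 [ 0.3635 -0.2898  0.1772] [51 57 56]
376 [ 0.3624 -0.2899  0.1785] [55 57 58]
380 [ 0.3629 -0.2898  0.1817] [54 56 61]
384 [ 0.364  -0.2898  0.1854] [50 58 60]
388 [ 0.3622 -0.2899  0.1858] [51 59 60]
392 [ 0.3633 -0.2898  0.1893] [52 55 58]
396 [ 0.362  -0.2899  0.1901] [74 85 87]
400 [ 0.36   -0.29    0.1903] [97 89 73]
404 [ 0.3595 -0.29    0.192 ] [135 108  49]
408 [ 0.3589 -0.2901  0.1935] [209 165  70]
412 [ 0.4014 -0.2871  0.2378] [104  85  49]
w1 [320 318   6   6  22] [322.5 320.5] depth [ 0.3573 -0.2901  0.1929] ray [ 0.3571 -0.2901  0.1929] zmax 0.1948
s4 [440 183   3   2   5] [441.2 183.6] [ 0.3566 -0.2892  0.192 ]
s6 [440 183   3   2   4] [441.   183.75] [ 0.3577 -0.2886  0.1915]
```

The ball axis is at x≈0.357. That predicts ramp contact at 0.413 and buffer contact at ~0.395, and both match the force log. The ball is now about 35 mm ahead of the origin, past the ridge, with the buffer compressed ~3 mm. I'll ease back 2 mm, release, rise and check.

Run:
```python
from m import *
u=np.array([np.cos(.0648),np.sin(.0648)])
p=bot.read_tcp_pos()
for d in(.001,.002):
    bot.servo_line([p[0]+d*u[0],p[1]+d*u[1],.1786],.02,[np.pi,0,.0648]);bot.pause(.1);print(bot.read_tcp_pos().round(4),bot.read_contact_force().round(2))
bot.release();bot.pause(.4);print(bot.read_contact_force().round(2),bot.read_opening())
q=bot.read_tcp_pos()
print(bot.servo_line([q[0],q[1],.27],.08,threshold=6)); bot.pause(.2)
w=snap('w7');s=snap('s7','scene')
T=camT(w);P=points(w,T);img=w['img'].astype(int)
m=((img[...,2]-img[...,0]>35)&(P[...,2]>.185)&(P[...,2]<.2)&(abs(P[...,1]+.289)<.03)).astype(np.uint8)
for st,ce,l in blobs(m,None,30):
  v,u_=np.nonzero(l);k=ray(w,T,u_,v,.19);print('grip',st,cv2.minAreaRect(k[:,:2].astype(np.float32)*1000),np.nanmax(P[l][:,2]))
  cx=int(ce[0])
  for v in range(st[1]-24,st[1],6): print(v,P[v,cx].round(4))
a=cv2.resize(w['img'][150:450,200:440],(416,520),interpolation=cv2.INTER_CUBIC)
b=cv2.resize(s['img'][165:255,390:485],(380,360),interpolation=cv2.INTER_CUBIC)
o=np.zeros((520,800,3),np.uint8);o[:,:416]=a;o[:360,420:]=b;cv2.imwrite('pics/c7.png',o[:,:,::-1])
print(bot.read_time())
```

```text
[ 0.3921 -0.2888  0.1785] [ 2.03 -0.64  3.76]
[ 0.3927 -0.2888  0.1784] [-0.99 -0.65  3.7 ]
[-0.33  0.22  0.75] 0.998415743759417
False
grip [313 232  20  38 656] ((395.56890869140625, -287.2799377441406), (25.791847229003906, 12.389772415161133), 4.1969170570373535) 0.1915022818184965
208 [ 0.4153 -0.2856  0.1526]
214 [ 0.4112 -0.2859  0.1545]
220 [ 0.4065 -0.2862  0.154 ]
226 [ 0.4068 -0.2862  0.171 ]
31.6167
```

View pics/c7.png

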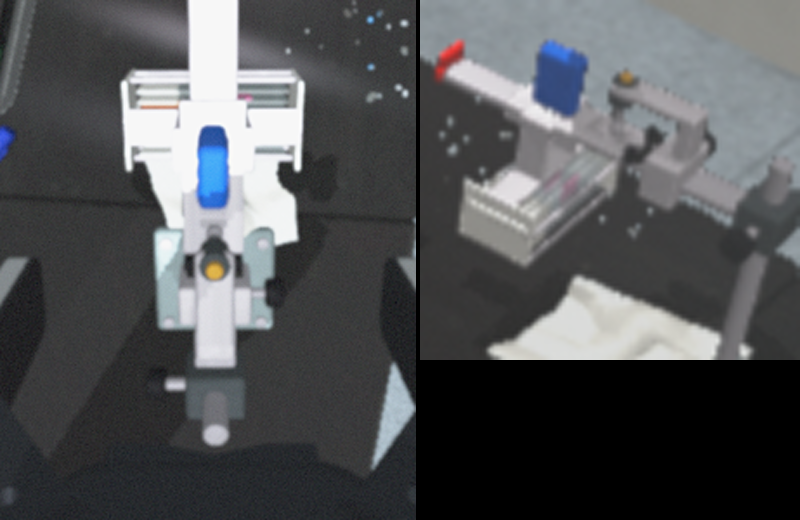

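Run:
```python
from m import *
w=pickle.load(open('w7.pkl','rb'));T=camT(w)
h=cv2.cvtColor(w['img'],cv2.COLOR_RGB2HSV);m=((h[...,0]>14)&(h[...,0]<30)&(h[...,1]>120)&(h[...,2]>100)).astype(np.uint8)
P=points(w,T)
for s,ce,l in blobs(m,(290,280,360,360),5): print(s,ray(w,T,*ce,.193).round(4),np.nanmedian(P[l],0).round(4))
for v in range(270,312,3): print(v,P[v,int(323)].round(4),w['img'][v,323])
```

```text
[319 301  10  10  79] [ 0.3571 -0.2904  0.193 ] [ 0.3571 -0.2903  0.1931]
270 [ 0.3671 -0.2895  0.1561] [132 146 196]
273 [ 0.365  -0.2896  0.157 ] [202 201 210]
276 [ 0.3622 -0.2898  0.1563] [194 193 201]
279 [ 0.3606 -0.2899  0.1584] [153 155 160]
282 [ 0.3592 -0.29    0.1609] [151 151 158]
285 [ 0.3593 -0.29    0.1663] [115 119 124]
288 [ 0.3629 -0.2897  0.1783] [54 62 66]
291 [ 0.3631 -0.2897  0.1833] [52 58 62]
294 [ 0.3625 -0.2898  0.1866] [57 64 67]
297 [ 0.3618 -0.2898  0.1896] [77 85 87]
300 [ 0.3601 -0.2899  0.1907] [108 100  82]
303 [ 0.3596 -0.2899  0.1939] [201 156  68]
306 [ 0.3563 -0.2902  0.1922] [222 181  77]
309 [ 0.354  -0.2903  0.192 ] [221 178  72]
```

In the final view the ball sits 38.5 mm ahead of the carrier's origin, and the notch is at 38 mm. The carrier is level on the rail and the arm is clear of everything, so I'm handing in.

Run:
```python
from plant import bot
print(bot.read_time(),bot.read_contact_force());bot.job_done()
```

```text
31.6167 [-0.61804391  0.57615639  0.44326549]
the job is handed in; nothing more can be done
```

I parked the carrier on the drying rail, released it and handed the job in at 31.6 s of the 64 s allowed; no verdict was reported.

**What I did:** I gripped the blue tab and slid the carrier along the drain rail, stopping about 10 mm short of its end stop. I lifted it 22 mm over both stops, set it down, and let go once so it rested with its full weight. I then regripped and pushed in 1 mm steps. The highest push force read was 7.5 N, at the buffer.

**Last checks:**
- **Ball in the notch:** the ball's axis is 38.5 mm ahead of the carrier's origin, against 38 mm for the notch. When I eased back 2 mm, the push force fell from 7.5 N to about −1 N, as if the carrier was held.
- **Seating:** the runner's top is at z≈0.154 m, so it is down on the rail, and it stayed level in the pictures.
- **Arm clear:** the fingers are open above the clip and the tool force is within noise.

**Not confirmed directly:**
- **Ball height:** there is no reading for it, so the parking rests on position and force. There was no sharp snap in the force log.
- **Position mismatch:** the tool stood at x = 0.393 m when I let go, but the grip's final position measures 0.396 m. I put that down to the grip slipping in the pads or the buffer springing back.

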